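# Forced-perspective poplar row on a diorama board

## Robot

A 6-joint arm with a two-finger parallel gripper is mounted at the origin on the work surface. World frame = base frame: x ahead of the robot, y to its left, z up, the work surface at z = 0. Lengths are in m, angles in rad, forces in N, time in s.
With the tool pointing down it reaches from about 0.35 to 0.775 m from the base axis. Payload 7.3 kg.
Tool frame: the origin (TCP) lies on the centre line of the jaws, within the pads' length; the fingertips stand 22 mm ahead of it and the grasp point (between the pads) lies 3 mm ahead of it (arm.finger_overhang is the z of the fingertips in the tool frame, in m); z points along the fingers, y is the line along which they close (so a half turn about z gives the same grasp; the last joint's range is limited). The gripper opens to 92 mm and grips with 3 to 60 N. Pads are 19 mm wide; open, the fingers measure 130 mm over their backs; the gripper's body (75 mm by 190 mm) begins 47 mm behind the grasp point.
Start: joints at [1.071, 0.342, 1.524, -0, 1.275, -0.146], TCP at [0.182, 0.493, 0.249] pointing down, gripper open.
Joint ranges: [-2.53, 2.53], [-0.77, 2.02], [0.04, 2.7], [-1, 4.14], [0.28, 2.66], [-3.11, 3.11]. Speed limits (rad/s): [2.57, 2.57, 3.14, 3.14, 3.14, 3.14].

## Interface

Orientations are given as a unit quaternion [w, x, y, z].
In Python, from workcell import arm gives the robot as it stands.
- The arm moves only by the tool arm_command, never from a script. Its argument "moves" is a list of rows, each an object with "travel": the shift along the tool's x, y, z each as a share of 2 cm, from -1 to 1, a list of three; "dr": the turn, a rotation vector about the tool's x, y, z each as a share of 0.08 rad, from -1 to 1, a list of three. In form: [{"travel": [x, y, z], "dr": [ax, ay, az]}, ...]. A call has 1 to 8 rows; each row shifts and turns the commanded pose from where the row before left it, along the tool's axes as they then stand; what a row does not reach is not made up. A row lasts 1/10 s, in which the tool goes at most 50 mm and 8.59 degrees, less where a joint would pass 70% of its speed; a pose out of reach is approached as far as the arm can. A call with a number of a shift or a turn outside -1 to 1 is refused whole. A call with a gripper value outside its range is refused whole. "gripper" is the opening, from 0 (shut) to 1 (fully open), set as the call begins (left out, the last holds). The fingers move at their own pace and stop on an object; the grip force is fixed at half the most. Time passes only in rows, so rows that do not move let the fingers close. It gives the time, the measured TCP pose, the force, the opening and the grip force at its end, in the units of the state.
- arm.sense(): the state, without advancing time (a new reading comes with each control period).
- arm.capture(name): name is "scene" or "top" or "wrist"; returns the picture (400x640x3 uint8, red, green, blue); there is no depth.
- arm.camera_params(name): a dict with "fx", "fy", "cx", "cy" (pixels), "k1" (the pictures are not rectified: a ray, as slopes to the right and down, at radius r is drawn at 1 + k1 r^2 times it, then the intrinsics apply), "cam_to_world" (4x4, takes a point from camera to world coordinates). Camera axes: x right, y up, looking along -z (the intrinsics and any distortion apply to the point x, -y, -z); pixel columns grow to the right and rows downward; lengths in m; the calibration is good to about 2 mm. A picture is of the moment at which its call begins: read the wrist's pose just before it. camera_params takes no time and is no camera call; for the wrist camera it gives the pose at the moment of the call.
- arm.close_job(): hands the job in; it is judged then, once.
The state is a dict: "time_s": time; "joint_positions": joint angles; "joint_velocities": joint speeds; "joint_efforts": joint torques, N m; "ee_pos": TCP position; "tcp_rot": TCP orientation; "contact_force": force on the tool from outside, world axes, zero at the start; "wrist_torque": the same for the moment, N m; "finger_gap": finger opening in m; "gripper_force": force on a finger pad.
Only numpy, scipy, OpenCV 4.12 (cv2) and the standard library are available. Lean on these libraries where they do the work, as an engineer would, in place of code of your own. Each camera call takes 0.05 s, during which the arm holds its last target. There are 200 camera calls.

## Task

Dry-fit the row of model poplars on the diorama board in forced perspective: stand one tree upright on each of the four round planting marks beside the road, the tallest at the end where the road is widest, then each next smaller one, down to the smallest at the end where the road is narrowest. Centre each foot on its mark and set the trees down gently rather than dropping them.

Things in the scene. Friction and masses are not known exactly. Their poses are not given: they have to be found in the camera images.
- poplar_120: The tallest of four loose rigid model poplars: dark green round column-shaped crown, pointed top, thin brown disc foot. 120 mm tall; crown 44 mm across (full width from 38 to 84 mm above the underside, tapering beyond); foot 48 mm across, 4 mm thick; about 90 g. Origin: centre of the foot's underside, z up. Stands on the bench to either side of the board, among small jars.
- poplar_100: The second tallest of four loose rigid model poplars: dark green round column-shaped crown, pointed top, thin brown disc foot. 100 mm tall; crown 36 mm across (full width from 32 to 70 mm above the underside, tapering beyond); foot 40 mm across, 4 mm thick; about 60 g. Origin: centre of the foot's underside, z up. Stands on the bench to either side of the board, among small jars.
- poplar_80: The third tallest of four loose rigid model poplars: dark green round column-shaped crown, pointed top, thin brown disc foot. 80 mm tall; crown 28 mm across (full width from 26 to 56 mm above the underside, tapering beyond); foot 34 mm across, 4 mm thick; about 40 g. Origin: centre of the foot's underside, z up. Stands on the bench to either side of the board, among small jars.
- poplar_60: The smallest of four loose rigid model poplars: dark green round column-shaped crown, pointed top, thin brown disc foot. 60 mm tall; crown 20 mm across (full width from 19 to 42 mm above the underside, tapering beyond); foot 28 mm across, 4 mm thick; about 25 g. Origin: centre of the foot's underside, z up. Stands on the bench to either side of the board, among small jars.
- mark_a: One of four identical flat planting marks: pale round spot with brown rim, 30 mm across, flush with the board's ground, in a straight row beside the road (64 to 80 mm apart). The letter says nothing about its place in the row, which is drawn afresh each time. Origin: its centre, on the ground, 16 mm above the bench.
- mark_b: One of four identical flat planting marks: pale round spot with brown rim, 30 mm across, flush with the board's ground, in a straight row beside the road (64 to 80 mm apart). The letter says nothing about its place in the row, which is drawn afresh each time. Origin: its centre, on the ground, 16 mm above the bench.
- mark_c: One of four identical flat planting marks: pale round spot with brown rim, 30 mm across, flush with the board's ground, in a straight row beside the road (64 to 80 mm apart). The letter says nothing about its place in the row, which is drawn afresh each time. Origin: its centre, on the ground, 16 mm above the bench.
- mark_d: One of four identical flat planting marks: pale round spot with brown rim, 30 mm across, flush with the board's ground, in a straight row beside the road (64 to 80 mm apart). The letter says nothing about its place in the row, which is drawn afresh each time. Origin: its centre, on the ground, 16 mm above the bench.
- board: Diorama board, fixed, at any heading: cork base, sandy ground, 330 x 180 mm, flat top 16 mm above the bench. The grey road narrows from 76 mm at the -x end to 30 mm at the +x end; a stone wall up to 34 mm above the bench runs on its -y side, the marks 45 mm to +y of the centre line. Origin: centre of the underside, x along the road to the narrow end, z up.
There are look-alikes about, which are no part of the job. Leave any red look-alike of the poplar_60 alone.

How it is judged:
By the outcome, as a careful person would: the job done as asked, in the order asked, and still so for the second after the job is handed in, with the robot touching nothing.
It also fails if it takes over 109 s, if anything falls off the work surface, if the arm or the gripper's body presses on something with over 40 N, if the wrist force passes 120 N, or if a joint passes its speed limit or range.

## Working session

There is one attempt and no reset: what is moved stays moved. The work goes in short steps, Python scripts to look and compute and a tool call to move; the robot and the scene stay as the last step left them, time stands still between calls to the robot, and variables do not carry over. Pictures are saved under pics/ and viewed, at most 14 in all, crops included, and the job is handed in when it is done.

Besides the shell and the picture viewer there is one more tool, called after "Call:" by a JSON object that holds its "name" and its "arguments", one argument or row to a line. arm_command: Moves the arm, as the interface text tells. Shift numbers are shares of 2 cm and turn numbers shares of 0.08 rad, none past 1 either way. Its arguments: {"type":"object","properties":{"moves":{"type":"array","items":{"type":"object","properties":{"travel":{"type":"array","items":{"type":"number","minimum":-1,"maximum":1}},"dr":{"type":"array","items":{"type":"number","minimum":-1,"maximum":1}}}}},"gripper":{"type":"number"}},"required":["moves"]}

```bash
mkdir -p pics
cat > h.py <<'E'
import numpy as np, cv2
from workcell import arm
def snap(n,f):
    p=arm.camera_params(n); im=arm.capture(n)
    cv2.imwrite('pics/'+f,cv2.cvtColor(im,cv2.COLOR_RGB2BGR)); return p,im
def w(p,u,v,z):
    K=np.array([[p['fx'],0,p['cx']],[0,p['fy'],p['cy']],[0,0,1.]])
    d=np.array([(u-p['cx'])/p['fx'],(v-p['cy'])/p['fy']]); s=d.copy()
    for _ in range(30): s=d/(1+p['k1']*(s@s))
    T=np.array(p['cam_to_world']); r=T[:3,:3]@[s[0],-s[1],-1]; o=T[:3,3]
    return o+r*(z-o[2])/r[2]
E
python3 - <<'E'
from h import *
for n in ['top','scene']:
    p,_=snap(n,n+'0.png'); print(n,{k:np.round(v,3).tolist() for k,v in p.items()})
s=arm.sense(); print(s['ee_pos'],s['tcp_rot'],s['time_s'],arm.finger_overhang)
E
```

```text
top {'fx': 379.067, 'fy': 379.067, 'cx': 312.422, 'cy': 203.767, 'k1': -0.047, 'cam_to_world': [[0.001, 0.982, -0.187, 0.356], [-1.0, -0.004, -0.028, -0.013], [-0.029, 0.187, 0.982, 0.885], [0.0, 0.0, 0.0, 1.0]]}
scene {'fx': 363.8, 'fy': 363.8, 'cx': 316.322, 'cy': 202.096, 'k1': -0.038, 'cam_to_world': [[-0.238, -0.587, 0.774, 1.176], [0.971, -0.16, 0.177, 0.141], [0.02, 0.793, 0.609, 0.545], [0.0, 0.0, 0.0, 1.0]]}
[0.18174336 0.49220339 0.24812013] [-2.00242355e-04  1.75981703e-01  9.84393200e-01 -6.54621760e-04] 0.1 0.022
```

View pics/top0.png

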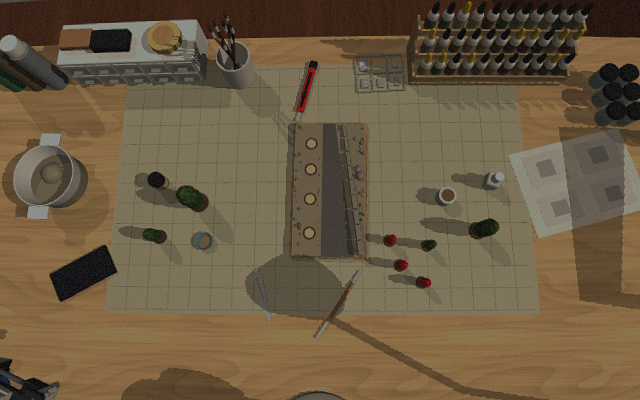

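View pics/scene0.png

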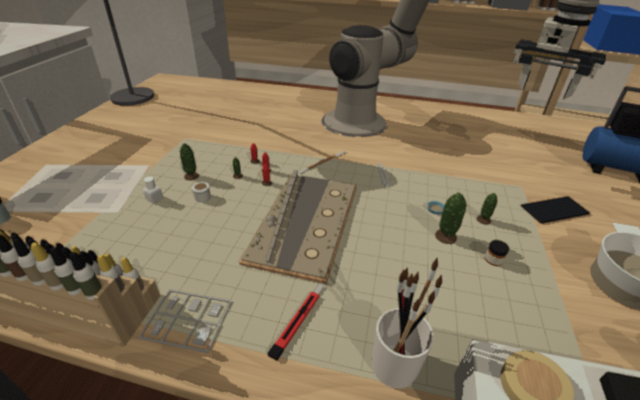

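The top view shows the road narrowing away from the robot (top of the image), with marks at (311,143), (310,169), (310,199) and (309,233). The 120 tree is at (190,198), the 80 at (153,236), the 100 at (486,228) and the 60 at (428,244). Three red look-alikes stand near the 60.

```bash
cat > m.py <<'E'
from h import *
def blobs(im,lo,hi,amin):
    hsv=cv2.cvtColor(im,cv2.COLOR_RGB2HSV); m=cv2.inRange(hsv,lo,hi)
    n,l,st,c=cv2.connectedComponentsWithStats(m)
    return [(st[i].tolist(),c[i].round(1).tolist()) for i in range(1,n) if st[i][4]>=amin]
E
python3 - <<'E'
from m import *
im=cv2.cvtColor(cv2.imread('pics/top0.png'),cv2.COLOR_BGR2RGB); p=arm.camera_params('top')
for b in blobs(im,(38,80,15),(85,255,140),40): print('g',b,w(p,*b[1],.05).round(3))
for n,u,v in [('m1',311,143.5),('m2',310.5,169.5),('m3',310,199),('m4',309,233)]: print(n,w(p,u,v,.016).round(4))
b=im[115:265,285:375]; b=cv2.resize(b,None,fx=4,fy=4,interpolation=cv2.INTER_CUBIC)
l=cv2.resize(im[165:265,135:215],None,fx=2.5,fy=2.5); r=cv2.resize(im[215:295,375:515],None,fx=2.5,fy=2.5)
o=np.zeros((600,800,3),np.uint8); o[:,:360]=b; o[:250,360:560]=l; o[300:500,360:710]=r
cv2.imwrite('pics/c.png',o[:,:,::-1])
E
```

```text
g ([0, 71, 25, 21, 217], [10.0, 82.4]) [0.834 0.784 0.05 ]
g ([176, 186, 28, 23, 408], [189.4, 196.6]) [0.533 0.292 0.05 ]
g ([474, 219, 25, 18, 226], [486.8, 227.6]) [ 0.46  -0.375  0.05 ]
g ([143, 228, 19, 14, 170], [151.5, 234.6]) [0.446 0.374 0.05 ]
g ([425, 240, 12, 9, 57], [430.8, 244.1]) [ 0.424 -0.248  0.05 ]
m1 [0.6693 0.0156 0.016 ]
m2 [0.6043 0.0167 0.016 ]
m3 [0.5327 0.0177 0.016 ]
m4 [0.4529 0.0199 0.016 ]
```

View pics/c.png

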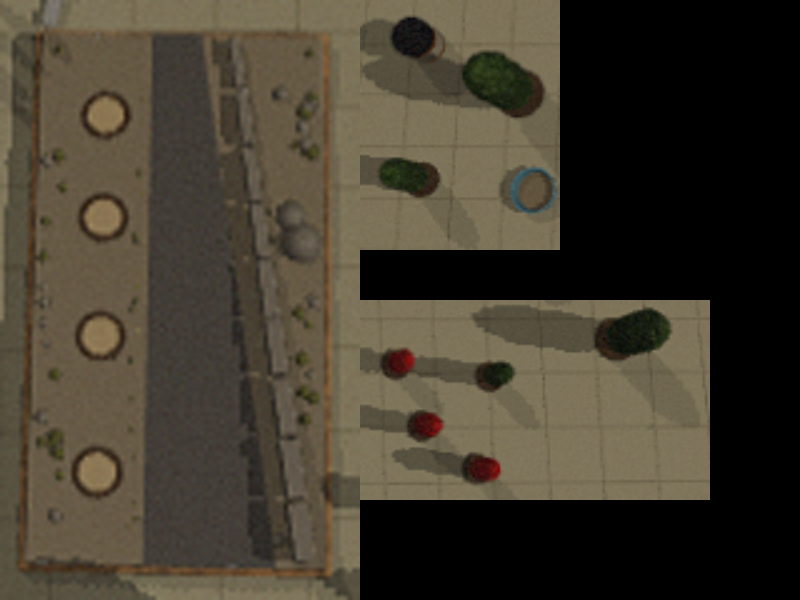

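The crop confirms the mark order and shows the feet: the 60 at (427,247), the 80 at (161,236), the 120 near (198,202) and the 100 near (480,231). I'll start moving toward the 80.

Call:
{"name": "arm_command", "arguments": {
  "moves": [
    {"travel":[-1,0,0],"dr":[0,0,-0.9]},
    {"travel":[-1,0,0],"dr":[0,0,-0.9]},
    {"travel":[-1,0,0],"dr":[0,0,-0.9]},
    {"travel":[-1,0,0],"dr":[0,0,-0.9]},
    {"travel":[-1,0,0],"dr":[0,0,-0.8]},
    {"travel":[-1,-1,0]},
    {"travel":[-1,-1,0]},
    {"travel":[-1,-1,0]}
  ],
  "gripper": 0.7
}}

```text
$.moves[5]: bad value
```

Call:
{"name": "arm_command", "arguments": {
  "moves": [
    {"travel":[-0.5,-1,0]},
    {"travel":[0,-1,0]},
    {"travel":[0,0,0]}
  ]
}}

```text
$.moves[0]: bad value
```

Run:
```python
from h import *
p=arm.camera_params('top')
print('80',w(p,161,236,.002),'60',w(p,427.4,246.6,.002),'120',w(p,198,202,.002),'100',w(p,480,231,.002))
for u,v in [(311.0,143.4),(310.4,168.9),(309.6,198.4),(308.9,232.6)]: print(w(p,u,v,.016).round(4))
s=arm.sense(); print(s['ee_pos'],s['tcp_rot'],s['time_s'])
p,_=snap('wrist','w1.png'); print(np.array(p['cam_to_world']).round(3).tolist())
```

```text
80 [0.44749877 0.3730261  0.002     ] 60 [ 0.42192878 -0.25381103  0.002     ] 120 [0.52956706 0.28790771 0.002     ] 100 [ 0.4575846  -0.37877582  0.002     ]
[0.6695 0.0156 0.016 ]
[0.6058 0.0169 0.016 ]
[0.5342 0.0187 0.016 ]
[0.4538 0.0201 0.016 ]
[0.18174336 0.49220339 0.24812013] [-2.00242355e-04  1.75981703e-01  9.84393200e-01 -6.54621760e-04] 0.1
[[0.345, -0.903, -0.256, 0.111], [0.938, 0.332, 0.096, 0.52], [-0.001, -0.274, 0.962, 0.384], [0.0, 0.0, 0.0, 1.0]]
```

View pics/w1.png

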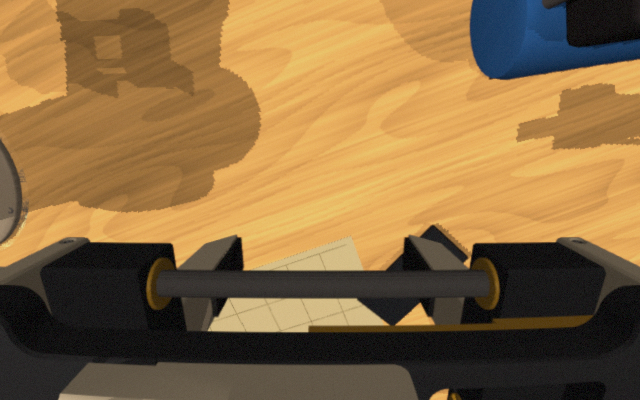

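The wrist camera sits on the tool's +x side, looking down under the gripper. The point below the TCP falls above the bar, around row 170. Both moves were refused because every row needs both keys, so I'll resend them.

Call:
{"name": "arm_command", "arguments": {
  "moves": [
    {"travel":[-1,0,0],"dr":[0,0,-0.9]},
    {"travel":[-1,0,0],"dr":[0,0,-0.9]},
    {"travel":[-1,0,0],"dr":[0,0,-0.9]},
    {"travel":[-1,0,0],"dr":[0,0,-0.9]},
    {"travel":[-1,0,0],"dr":[0,0,-0.8]},
    {"travel":[-1,-1,0],"dr":[0,0,0]},
    {"travel":[-1,-1,0],"dr":[0,0,0]},
    {"travel":[-1,-1,0],"dr":[0,0,0]}
  ],
  "gripper": 0.7
}}

```text
time_s: 0.95
ee_pos: [0.3396, 0.4108, 0.2483]
tcp_rot: [-0.0, 0.001, 1.0, -0.0]
contact_force: [1.4, 0.4, 1.6]
finger_gap: 0.064
gripper_force: 0.0
```

Call:
{"name": "arm_command", "arguments": {
  "moves": [
    {"travel":[-1,-1,0],"dr":[0,0,0]},
    {"travel":[-1,-1,0],"dr":[0,0,0]},
    {"travel":[-1,0,0],"dr":[0,0,0]},
    {"travel":[-1,0,0],"dr":[0,0,0]},
    {"travel":[0,0,0],"dr":[0,0,0]},
    {"travel":[0,0,0],"dr":[0,0,0]}
  ]
}}

```text
time_s: 1.55
ee_pos: [0.4186, 0.3713, 0.2482]
tcp_rot: [-0.001, 0.001, 1.0, -0.0]
contact_force: [0.0, -0.9, -0.8]
finger_gap: 0.0643
gripper_force: 0.0
```

Run:
```python
from h import *
s=arm.sense(); print(s['ee_pos'],s['tcp_rot'],s['time_s'],s['finger_gap'])
p,_=snap('wrist','w2.png')
```

```text
[0.41863166 0.37131805 0.24818245] [-6.53359950e-04  1.18645020e-03  9.99999049e-01 -2.58009681e-04] 1.55 0.06429238456646444
```

View pics/w2.png

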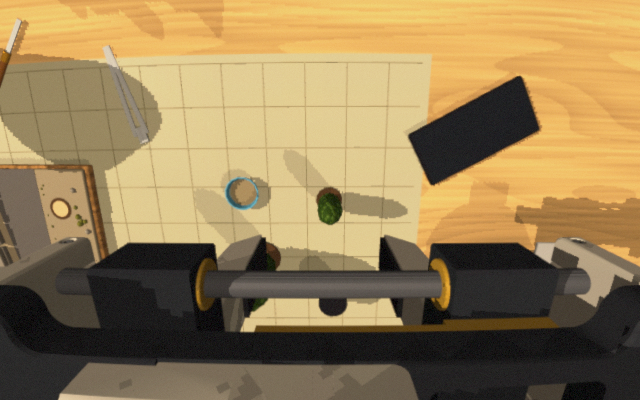

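The wrist view shows the 80's foot near (328,200), mark 4 at (61,208) and the blue jar at (243,193), with clear space around the tree.

Run:
```python
from m import *
p=arm.camera_params('wrist'); im=cv2.imread('pics/w2.png')[:,:,::-1].copy()
print(w(p,328.5,199.5,.002),w(p,61,208.5,.016))
for b in blobs(im,(35,80,10),(85,255,140),60): print(b,w(p,*b[1],.055).round(4))
```

```text
[0.44581738 0.3811195  0.002     ] [0.45400076 0.02472631 0.016     ]
([318, 194, 24, 30, 557], [329.1, 208.5]) [0.4422 0.3808 0.055 ]
([265, 254, 10, 17, 96], [269.9, 263.3]) [0.5112 0.3098 0.055 ]
([252, 298, 15, 13, 96], [257.8, 302.9]) [0.5666 0.2915 0.055 ]
```

Call:
{"name": "arm_command", "arguments": {
  "moves": [
    {"travel":[-0.65,0.15,1],"dr":[0,0,0]},
    {"travel":[-0.65,0.15,1],"dr":[0,0,0]},
    {"travel":[0,0,1],"dr":[0,0,0]},
    {"travel":[0,0,1],"dr":[0,0,0]},
    {"travel":[0,0,1],"dr":[0,0,0]},
    {"travel":[0,0,1],"dr":[0,0,0]},
    {"travel":[0,0,0],"dr":[0,0,0]}
  ]
}}

```text
time_s: 2.3
ee_pos: [0.4426, 0.3769, 0.1263]
tcp_rot: [-0.002, 0.0, 1.0, -0.002]
contact_force: [0.5, -0.4, -0.3]
finger_gap: 0.0644
gripper_force: 0.0
```

Run:
```python
from h import *
s=arm.sense(); print(s['ee_pos'],s['time_s'])
p,_=snap('wrist','w3.png')
print(np.array(p['cam_to_world']).round(4).tolist())
```

```text
[0.44256224 0.37691702 0.1262714 ] 2.3
[[-0.0003, -0.9631, -0.2691, 0.3681], [1.0, -0.001, 0.0025, 0.3791], [-0.0027, -0.2691, 0.9631, 0.2627], [0.0, 0.0, 0.0, 1.0]]
```

View pics/w3.png

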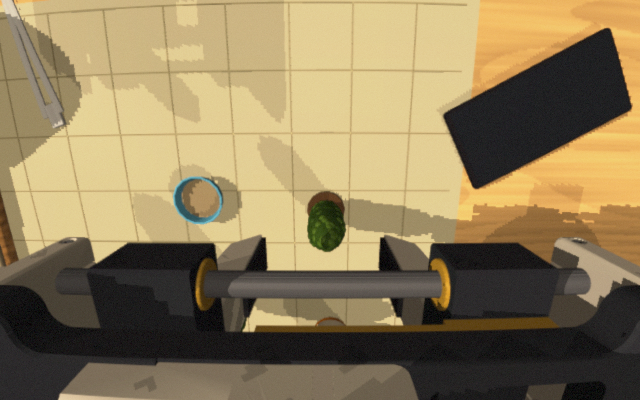

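The foot is centred at about (325.5,210), nearly midway between the fingers (u about 323).

Run:
```python
from h import *
p=arm.camera_params('wrist')
print(p['cx'],p['fx'],w(p,325.5,210,.002),w(p,323,245,.105))
```

```text
322.48918342003714 302.01519875024167 [0.44856764 0.3818242  0.002     ] [0.43808574 0.37950105 0.105     ]
```

Call:
{"name": "arm_command", "arguments": {
  "moves": [
    {"travel":[-0.2,0.1,1],"dr":[0,0,0]},
    {"travel":[0,0,1],"dr":[0,0,0]},
    {"travel":[0,0,1],"dr":[0,0,0]},
    {"travel":[0,0,1],"dr":[0,0,0]},
    {"travel":[0,0,0],"dr":[0,0,0]}
  ]
}}

```text
time_s: 2.85
ee_pos: [0.4478, 0.3792, 0.0478]
tcp_rot: [-0.001, 0.001, 1.0, -0.001]
contact_force: [0.2, 0.1, -0.1]
finger_gap: 0.0643
gripper_force: 0.0
```

Call:
{"name": "arm_command", "arguments": {
  "moves": [
    {"travel":[0,0,0],"dr":[0,0,0]},
    {"travel":[0,0,0],"dr":[0,0,0]},
    {"travel":[0,0,0],"dr":[0,0,0]},
    {"travel":[0,0,0],"dr":[0,0,0]},
    {"travel":[0,0,0],"dr":[0,0,0]},
    {"travel":[0,0,0],"dr":[0,0,0]}
  ],
  "gripper": 0.1
}}

```text
time_s: 3.45
ee_pos: [0.4492, 0.3796, 0.0492]
tcp_rot: [0.0, 0.001, 1.0, 0.0]
contact_force: [-1.0, -0.7, 2.2]
finger_gap: 0.0273
gripper_force: 30.0
```

Call:
{"name": "arm_command", "arguments": {
  "moves": [
    {"travel":[0,0,-0.5],"dr":[0,0,0]},
    {"travel":[0,0,-1],"dr":[0,0,0]},
    {"travel":[0,0,-1],"dr":[0,0,0]},
    {"travel":[0,0,-1],"dr":[0,0,0]},
    {"travel":[0,0,-1],"dr":[0,0,0]},
    {"travel":[0,0,-1],"dr":[0,0,0]},
    {"travel":[0,0,-1],"dr":[0,0,0]},
    {"travel":[0,-1,-1],"dr":[0,0,0]}
  ]
}}

```text
time_s: 4.25
ee_pos: [0.4488, 0.3607, 0.2002]
tcp_rot: [0.0, 0.0, 1.0, 0.001]
contact_force: [0.8, -1.4, 0.0]
finger_gap: 0.0276
gripper_force: 30.0
```

Call:
{"name": "arm_command", "arguments": {
  "moves": [
    {"travel":[-0.5,-1,0],"dr":[0,0,0]},
    {"travel":[-0.5,-1,0],"dr":[0,0,0]},
    {"travel":[-0.5,-1,0],"dr":[0,0,0]},
    {"travel":[-0.5,-1,0],"dr":[0,0,0]},
    {"travel":[-0.5,-1,0],"dr":[0,0,0]},
    {"travel":[-0.5,-1,0],"dr":[0,0,0]},
    {"travel":[-0.5,-1,0],"dr":[0,0,0]},
    {"travel":[-0.5,-1,0],"dr":[0,0,0]}
  ]
}}

```text
time_s: 5.05
ee_pos: [0.5289, 0.1985, 0.1994]
tcp_rot: [0.0, 0.001, 1.0, 0.0]
contact_force: [-0.1, 0.1, -0.4]
finger_gap: 0.0275
gripper_force: 30.0
```

Call:
{"name": "arm_command", "arguments": {
  "moves": [
    {"travel":[-0.5,-1,0],"dr":[0,0,0]},
    {"travel":[-0.5,-1,0],"dr":[0,0,0]},
    {"travel":[-0.5,-1,0],"dr":[0,0,0]},
    {"travel":[-0.5,-1,0],"dr":[0,0,0]},
    {"travel":[-0.5,-1,0],"dr":[0,0,0]},
    {"travel":[-0.5,-1,0],"dr":[0,0,0]},
    {"travel":[-0.5,-1,0],"dr":[0,0,0]},
    {"travel":[0,-1,0],"dr":[0,0,0]}
  ]
}}

```text
time_s: 5.85
ee_pos: [0.5992, 0.0382, 0.1992]
tcp_rot: [0.0, 0.001, 1.0, 0.0]
contact_force: [0.4, -0.1, -0.3]
finger_gap: 0.0269
gripper_force: 30.0
```

Call:
{"name": "arm_command", "arguments": {
  "moves": [
    {"travel":[0,-1,1],"dr":[0,0,0]},
    {"travel":[0,0,1],"dr":[0,0,0]},
    {"travel":[0,0,1],"dr":[0,0,0]},
    {"travel":[0,0,0],"dr":[0,0,0]},
    {"travel":[0,0,0],"dr":[0,0,0]}
  ]
}}

```text
time_s: 6.35
ee_pos: [0.5985, 0.0192, 0.1394]
tcp_rot: [0.0, 0.001, 1.0, 0.0]
contact_force: [0.8, 0.2, 0.2]
finger_gap: 0.027
gripper_force: 30.0
```

Run:
```python
from h import *
s=arm.sense(); print(s['ee_pos'],s['time_s'],s['finger_gap'])
p,im=snap('wrist','w4.png')
```

```text
[0.59847886 0.0192486  0.13935557] 6.35 0.027049759791421015
```

View pics/w4.png

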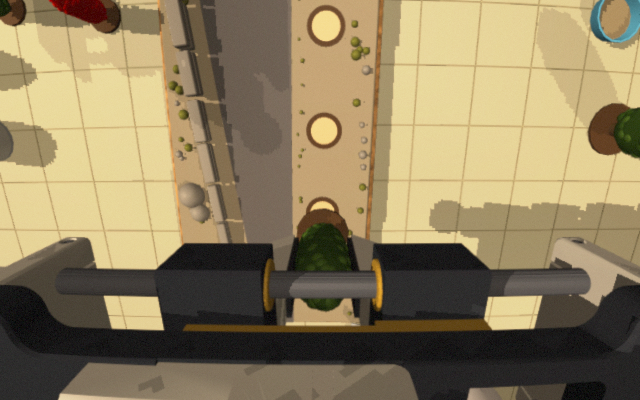

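The wrist view shows the held 80 over mark 2, whose near edge is at row 197. Mark 3 is at (323,131) and mark 4 at (325.5,25.5). The held foot spans u 297 to 348, with its near edge at row 209.

Run:
```python
from h import *
p=arm.camera_params('wrist'); e=np.array(arm.sense()['ee_pos']); print(e)
for n,u,v,z in [('m4',325.5,25.5,.016),('m3',323,131,.016),('m2edge',322,197,.016),('footedge',322.5,209,.092),('L',297,228,.094),('R',348,228,.094),('120',0,0,.0)]: print(n,w(p,u,v,z).round(4))
```

```text
[0.59892769 0.01930427 0.13997318]
m4 [0.4536 0.0236 0.016 ]
m3 [0.5345 0.0216 0.016 ]
m2edge [0.5918 0.0207 0.016 ]
footedge [0.5797 0.0211 0.092 ]
L [0.5919 0.0048 0.094 ]
R [0.5919 0.0375 0.094 ]
120 [ 0.417  -0.2609  0.    ]
```

Call:
{"name": "arm_command", "arguments": {
  "moves": [
    {"travel":[-0.48,-0.05,0],"dr":[0,0,0]},
    {"travel":[0,0,1],"dr":[0,0,0]},
    {"travel":[0,0,1],"dr":[0,0,0]},
    {"travel":[0,0,0.8],"dr":[0,0,0]},
    {"travel":[0,0,0.4],"dr":[0,0,0]},
    {"travel":[0,0,0],"dr":[0,0,0]},
    {"travel":[0,0,0],"dr":[0,0,0]}
  ]
}}

```text
time_s: 7.1
ee_pos: [0.6088, 0.0182, 0.0757]
tcp_rot: [0.001, 0.001, 1.0, -0.0]
contact_force: [-0.3, 0.2, -1.0]
finger_gap: 0.0272
gripper_force: 30.0
```

Run:
```python
from h import *
s=arm.sense(); print(s['ee_pos'],s['time_s'],s['finger_gap'])
p,im=snap('wrist','w5.png')
cv2.imwrite('pics/w5c.png',cv2.resize(im[100:340,200:460],None,fx=2.3,fy=2.3)[:,:,::-1])
```

```text
[0.60883482 0.01818341 0.07570075] 7.1 0.027217861652290554
```

View pics/w5c.png

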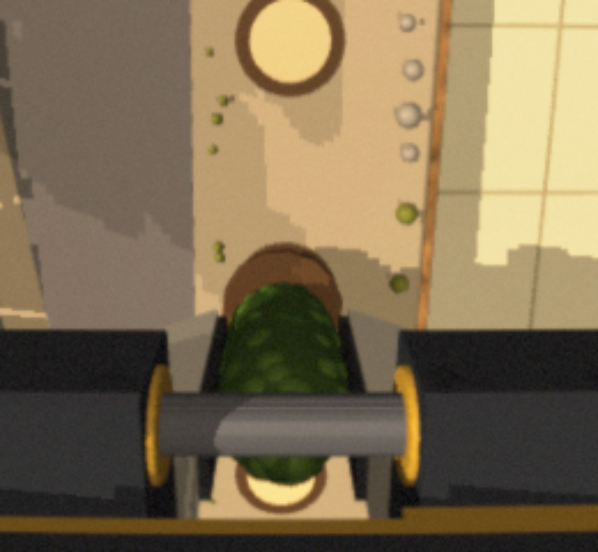

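The foot now hides mark 2. Its near edge is at (323,205.7), and mark 3 is centred at (326,117.4).

Run:
```python
from h import *
p=arm.camera_params('wrist')
for u,v,z in [(326.1,117.4,.016),(323,205.7,.029),(200+282/2.3,100+500/2.3,.016)]: print(w(p,u,v,z).round(4))
print(arm.sense()['ee_pos'])
```

```text
[0.5334 0.0223 0.016 ]
[0.5872 0.0203 0.029 ]
[0.6798 0.02   0.016 ]
[0.60890909 0.01817042 0.07592277]
```

Call:
{"name": "arm_command", "arguments": {
  "moves": [
    {"travel":[-0.05,0,0.25],"dr":[0,0,0]},
    {"travel":[0,0,0.15],"dr":[0,0,0]},
    {"travel":[0,0,0.05],"dr":[0,0,0]},
    {"travel":[0,0,0],"dr":[0,0,0]},
    {"travel":[0,0,0],"dr":[0,0,0]}
  ]
}}

```text
time_s: 7.65
ee_pos: [0.609, 0.0182, 0.0657]
tcp_rot: [0.0, 0.001, 1.0, 0.0]
contact_force: [-0.4, -1.3, -1.0]
finger_gap: 0.0272
gripper_force: 30.0
```

Call:
{"name": "arm_command", "arguments": {
  "moves": [
    {"travel":[0,0,0.05],"dr":[0,0,0]},
    {"travel":[0,0,0],"dr":[0,0,0]},
    {"travel":[0,0,0],"dr":[0,0,0]}
  ]
}}

```text
time_s: 7.95
ee_pos: [0.6092, 0.0182, 0.0652]
tcp_rot: [0.0, 0.001, 1.0, -0.0]
contact_force: [-0.7, -0.5, 3.6]
finger_gap: 0.0268
gripper_force: 30.0
```

Call:
{"name": "arm_command", "arguments": {
  "moves": [
    {"travel":[0,0,0.05],"dr":[0,0,0]},
    {"travel":[0,0,0],"dr":[0,0,0]},
    {"travel":[0,0,0],"dr":[0,0,0]}
  ]
}}

```text
time_s: 8.25
ee_pos: [0.6093, 0.0181, 0.0651]
tcp_rot: [0.001, 0.001, 1.0, -0.0]
contact_force: [-3.4, -0.9, 11.0]
finger_gap: 0.0271
gripper_force: 30.0
```

Call:
{"name": "arm_command", "arguments": {
  "moves": [
    {"travel":[0,0,-0.07],"dr":[0,0,0]},
    {"travel":[0,0,0],"dr":[0,0,0]},
    {"travel":[0,0,0],"dr":[0,0,0]},
    {"travel":[0,0,0],"dr":[0,0,0]},
    {"travel":[0,0,0],"dr":[0,0,0]}
  ],
  "gripper": 0.6
}}

```text
time_s: 8.75
ee_pos: [0.6089, 0.0182, 0.0648]
tcp_rot: [-0.0, 0.001, 1.0, 0.0]
contact_force: [0.7, -0.7, 0.6]
finger_gap: 0.0544
gripper_force: 0.0
```

Call:
{"name": "arm_command", "arguments": {
  "moves": [
    {"travel":[0,0,-0.5],"dr":[0,0,0]},
    {"travel":[0,0,-1],"dr":[0,0,0]},
    {"travel":[0,0,-1],"dr":[0,0,0]},
    {"travel":[0,0,-1],"dr":[0,0,0]},
    {"travel":[0,0,-1],"dr":[0,0,0]},
    {"travel":[0,0,-1],"dr":[0,0,0]},
    {"travel":[0,0,-1],"dr":[0,0,0]},
    {"travel":[0.7,-1,0],"dr":[0,0,0]}
  ]
}}

```text
time_s: 9.55
ee_pos: [0.5972, -0.0005, 0.199]
tcp_rot: [0.004, -0.0, 1.0, -0.0]
contact_force: [-0.0, -0.5, 0.7]
finger_gap: 0.0555
gripper_force: 0.0
```

Call:
{"name": "arm_command", "arguments": {
  "moves": [
    {"travel":[0.7,-1,0],"dr":[0,0,0]},
    {"travel":[0.7,-1,0],"dr":[0,0,0]},
    {"travel":[0.7,-1,0],"dr":[0,0,0]},
    {"travel":[0.7,-1,0],"dr":[0,0,0]},
    {"travel":[0.7,-1,0],"dr":[0,0,0]},
    {"travel":[0.7,-1,0],"dr":[0,0,0]},
    {"travel":[0.7,-1,0],"dr":[0,0,0]},
    {"travel":[0.7,-1,0],"dr":[0,0,0]}
  ]
}}

```text
time_s: 10.35
ee_pos: [0.4821, -0.1624, 0.1959]
tcp_rot: [0.0, 0.001, 1.0, -0.0]
contact_force: [-0.8, 1.1, -0.4]
finger_gap: 0.0551
gripper_force: 0.0
```

Call:
{"name": "arm_command", "arguments": {
  "moves": [
    {"travel":[0.7,-1,0],"dr":[0,0,0]},
    {"travel":[0.7,-1,0],"dr":[0,0,0]},
    {"travel":[0.7,-1,0],"dr":[0,0,0]},
    {"travel":[0.7,-1,0],"dr":[0,0,0]},
    {"travel":[0,-0.5,0],"dr":[0,0,0]},
    {"travel":[0,0,0],"dr":[0,0,0]},
    {"travel":[0,0,0],"dr":[0,0,0]}
  ]
}}

```text
time_s: 11.05
ee_pos: [0.4269, -0.2511, 0.1953]
tcp_rot: [0.0, 0.001, 1.0, 0.0]
contact_force: [0.5, -0.1, 0.8]
finger_gap: 0.0553
gripper_force: 0.0
```

Run:
```python
from h import *
s=arm.sense(); print(s['ee_pos'],s['time_s'],s['finger_gap'])
p,im=snap('wrist','w6.png')
```

```text
[ 0.42692447 -0.25111289  0.19531925] 11.05 0.05527322498313521
```

View pics/w6.png

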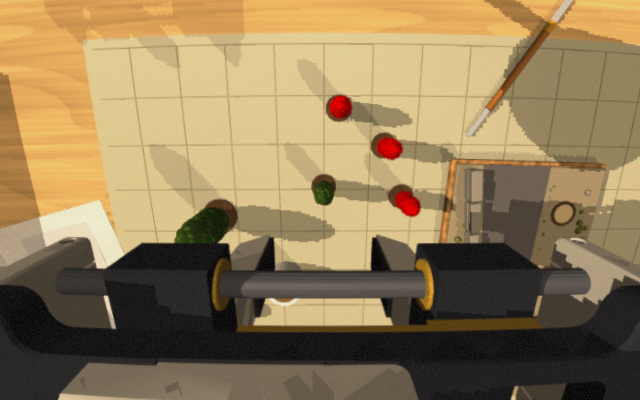

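The 60's foot is at about (324,189), the 100's at about (220,216), and the nearest red at (405,200). That leaves enough room for the fingers.

Run:
```python
from h import *
p=arm.camera_params('wrist')
print(p['cam_to_world'][1][3]-arm.sense()['ee_pos'][1])
for u,v,z in [(324,189,.002),(220,216,.002),(401,198,.002)]: print(w(p,u,v,z).round(4))
```

```text
0.0017529919905339975
[ 0.4284 -0.2472  0.002 ]
[ 0.4602 -0.3671  0.002 ]
[ 0.4389 -0.16    0.002 ]
```

Call:
{"name": "arm_command", "arguments": {
  "moves": [
    {"travel":[0,0.1,1],"dr":[0,0,0]},
    {"travel":[0,0,1],"dr":[0,0,0]},
    {"travel":[0,0,1],"dr":[0,0,0]},
    {"travel":[0,0,1],"dr":[0,0,0]},
    {"travel":[0,0,1],"dr":[0,0,0]},
    {"travel":[0,0,1],"dr":[0,0,0]},
    {"travel":[0,0,1],"dr":[0,0,0]},
    {"travel":[0,0,0.9],"dr":[0,0,0]}
  ]
}}

```text
time_s: 11.9
ee_pos: [0.427, -0.2484, 0.0362]
tcp_rot: [-0.0, 0.0, 1.0, 0.0]
contact_force: [-0.2, 0.2, 0.3]
finger_gap: 0.055
gripper_force: 0.0
```

Call:
{"name": "arm_command", "arguments": {
  "moves": [
    {"travel":[0,0,0],"dr":[0,0,0]},
    {"travel":[0,0,0],"dr":[0,0,0]},
    {"travel":[0,0,0],"dr":[0,0,0]},
    {"travel":[0,0,0],"dr":[0,0,0]},
    {"travel":[0,0,0],"dr":[0,0,0]},
    {"travel":[0,0,0],"dr":[0,0,0]}
  ],
  "gripper": 0.05
}}

```text
time_s: 12.5
ee_pos: [0.4269, -0.2497, 0.0378]
tcp_rot: [0.001, 0.001, 1.0, -0.0]
contact_force: [0.2, 0.5, 4.0]
finger_gap: 0.0194
gripper_force: 30.0
```

Call:
{"name": "arm_command", "arguments": {
  "moves": [
    {"travel":[0,0,-0.5],"dr":[0,0,0]},
    {"travel":[0,0,-1],"dr":[0,0,0]},
    {"travel":[0,0,-1],"dr":[0,0,0]},
    {"travel":[0,0,-1],"dr":[0,0,0]},
    {"travel":[0,0,-1],"dr":[0,0,0]},
    {"travel":[0,0,-1],"dr":[0,0,0]},
    {"travel":[-0.9,1,-1],"dr":[0,0,0]},
    {"travel":[-0.9,1,-1],"dr":[0,0,0]}
  ]
}}

```text
time_s: 13.3
ee_pos: [0.4625, -0.2094, 0.1887]
tcp_rot: [0.0, 0.002, 1.0, -0.0]
contact_force: [-0.2, -0.3, -0.4]
finger_gap: 0.0194
gripper_force: 30.0
```

Call:
{"name": "arm_command", "arguments": {
  "moves": [
    {"travel":[-0.9,1,0],"dr":[0,0,0]},
    {"travel":[-0.9,1,0],"dr":[0,0,0]},
    {"travel":[-0.9,1,0],"dr":[0,0,0]},
    {"travel":[-0.9,1,0],"dr":[0,0,0]},
    {"travel":[-0.9,1,0],"dr":[0,0,0]},
    {"travel":[-0.9,1,0],"dr":[0,0,0]},
    {"travel":[-0.9,1,0],"dr":[0,0,0]},
    {"travel":[-0.9,1,0],"dr":[0,0,0]}
  ]
}}

```text
time_s: 14.1
ee_pos: [0.6072, -0.0489, 0.1878]
tcp_rot: [-0.0, 0.001, 1.0, 0.0]
contact_force: [-0.2, 0.6, 0.1]
finger_gap: 0.0192
gripper_force: 30.0
```

Call:
{"name": "arm_command", "arguments": {
  "moves": [
    {"travel":[-0.9,1,0],"dr":[0,0,0]},
    {"travel":[-0.9,1,0],"dr":[0,0,0]},
    {"travel":[-0.9,1,0],"dr":[0,0,0]},
    {"travel":[-0.4,0.4,1],"dr":[0,0,0]},
    {"travel":[0,0,1],"dr":[0,0,0]},
    {"travel":[0,0,1],"dr":[0,0,0]},
    {"travel":[0,0,0],"dr":[0,0,0]},
    {"travel":[0,0,0],"dr":[0,0,0]}
  ]
}}

```text
time_s: 14.9
ee_pos: [0.6689, 0.018, 0.1278]
tcp_rot: [-0.0, 0.001, 1.0, 0.0]
contact_force: [-0.1, -0.1, -0.2]
finger_gap: 0.019
gripper_force: 30.0
```

Run:
```python
from h import *
s=arm.sense(); print(s['ee_pos'],s['time_s'],s['finger_gap'])
p,im=snap('wrist','w7.png')
cv2.imwrite('pics/w7c.png',cv2.resize(im[60:340,200:460],None,fx=2.1,fy=2.1)[:,:,::-1])
```

```text
[0.66894333 0.01801254 0.12775234] 14.9 0.019012973922964065
```

View pics/w7c.png

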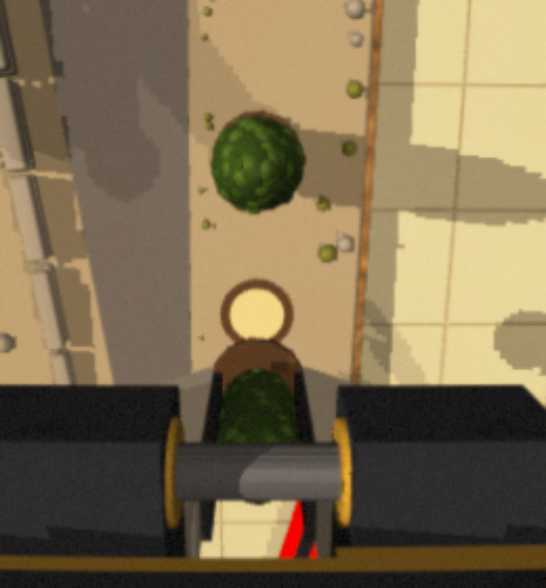

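Mark 1 is at (322.4,209), and the held foot's near edge is at (323,220.5). The 80 stands upright, with its foot edge at (323,113).

Run:
```python
from h import *
p=arm.camera_params('wrist')
for u,v,z in [(322.4,209,.016),(322.9,220.5,.0918),(322.9,113,.02)]: print(w(p,u,v,z).round(4))
print(arm.sense()['ee_pos'])
```

```text
[0.67   0.0197 0.016 ]
[0.6541 0.02   0.0918]
[0.5906 0.0202 0.02  ]
[0.66944299 0.01793622 0.12853906]
```

Call:
{"name": "arm_command", "arguments": {
  "moves": [
    {"travel":[-0.09,-0.02,1],"dr":[0,0,0]},
    {"travel":[0,0,1],"dr":[0,0,0]},
    {"travel":[0,0,0.8],"dr":[0,0,0]},
    {"travel":[0,0,0.4],"dr":[0,0,0]},
    {"travel":[0,0,0.2],"dr":[0,0,0]},
    {"travel":[0,0,0.1],"dr":[0,0,0]},
    {"travel":[0,0,0],"dr":[0,0,0]},
    {"travel":[0,0,0],"dr":[0,0,0]}
  ]
}}

```text
time_s: 15.75
ee_pos: [0.6713, 0.0176, 0.058]
tcp_rot: [0.001, 0.001, 1.0, -0.0]
contact_force: [-0.3, -0.7, -0.3]
finger_gap: 0.0191
gripper_force: 30.0
```

Call:
{"name": "arm_command", "arguments": {
  "moves": [
    {"travel":[0,0,0.05],"dr":[0,0,0]},
    {"travel":[0,0,0.05],"dr":[0,0,0]},
    {"travel":[0,0,0],"dr":[0,0,0]},
    {"travel":[0,0,0],"dr":[0,0,0]}
  ]
}}

```text
time_s: 16.15
ee_pos: [0.6707, 0.0177, 0.0551]
tcp_rot: [-0.0, 0.001, 1.0, 0.0]
contact_force: [-0.2, -0.1, 0.8]
finger_gap: 0.0193
gripper_force: 30.0
```

Call:
{"name": "arm_command", "arguments": {
  "moves": [
    {"travel":[0,0,0.05],"dr":[0,0,0]},
    {"travel":[0,0,0],"dr":[0,0,0]},
    {"travel":[0,0,0],"dr":[0,0,0]}
  ]
}}

```text
time_s: 16.45
ee_pos: [0.6708, 0.0177, 0.0541]
tcp_rot: [-0.0, 0.001, 1.0, 0.0]
contact_force: [0.5, 0.6, -0.3]
finger_gap: 0.0192
gripper_force: 30.0
```

Call:
{"name": "arm_command", "arguments": {
  "moves": [
    {"travel":[0,0,0.04],"dr":[0,0,0]},
    {"travel":[0,0,0],"dr":[0,0,0]},
    {"travel":[0,0,0],"dr":[0,0,0]}
  ]
}}

```text
time_s: 16.75
ee_pos: [0.6709, 0.0177, 0.0538]
tcp_rot: [0.0, 0.001, 1.0, -0.0]
contact_force: [-1.8, -0.4, 4.3]
finger_gap: 0.0192
gripper_force: 30.0
```

Call:
{"name": "arm_command", "arguments": {
  "moves": [
    {"travel":[0,0,-0.04],"dr":[0,0,0]},
    {"travel":[0,0,0],"dr":[0,0,0]},
    {"travel":[0,0,0],"dr":[0,0,0]},
    {"travel":[0,0,0],"dr":[0,0,0]},
    {"travel":[0,0,0],"dr":[0,0,0]}
  ],
  "gripper": 0.6
}}

```text
time_s: 17.25
ee_pos: [0.6708, 0.0177, 0.054]
tcp_rot: [-0.0, 0.001, 1.0, 0.0]
contact_force: [0.6, -0.2, -0.2]
finger_gap: 0.0525
gripper_force: 0.0
```

Call:
{"name": "arm_command", "arguments": {
  "moves": [
    {"travel":[0,0,-0.5],"dr":[0,0,0]},
    {"travel":[0,0,-1],"dr":[0,0,0]},
    {"travel":[0,0,-1],"dr":[0,0,0]},
    {"travel":[0,0,-1],"dr":[0,0,0]},
    {"travel":[0,0,-1],"dr":[0,0,0]},
    {"travel":[0,0,-1],"dr":[0,0,0]},
    {"travel":[0.5,-1,-1],"dr":[0,0,0]},
    {"travel":[0.5,-1,-1],"dr":[0,0,0]}
  ],
  "gripper": 0.75
}}

```text
time_s: 18.05
ee_pos: [0.6505, -0.0222, 0.2057]
tcp_rot: [0.0, 0.0, 1.0, -0.0]
contact_force: [0.5, -0.5, 0.7]
finger_gap: 0.0688
gripper_force: 0.0
```

Call:
{"name": "arm_command", "arguments": {
  "moves": [
    {"travel":[0.55,-1,0],"dr":[0,0,0]},
    {"travel":[0.55,-1,0],"dr":[0,0,0]},
    {"travel":[0.55,-1,0],"dr":[0,0,0]},
    {"travel":[0.55,-1,0],"dr":[0,0,0]},
    {"travel":[0.55,-1,0],"dr":[0,0,0]},
    {"travel":[0.55,-1,0],"dr":[0,0,0]},
    {"travel":[0.55,-1,0],"dr":[0,0,0]},
    {"travel":[0.55,-1,0],"dr":[0,0,0]}
  ]
}}

```text
time_s: 18.85
ee_pos: [0.562, -0.1829, 0.205]
tcp_rot: [0.0, 0.001, 1.0, -0.0]
contact_force: [0.2, -0.6, 0.6]
finger_gap: 0.0688
gripper_force: 0.0
```

Call:
{"name": "arm_command", "arguments": {
  "moves": [
    {"travel":[0.55,-1,0],"dr":[0,0,0]},
    {"travel":[0.55,-1,0],"dr":[0,0,0]},
    {"travel":[0.55,-1,0],"dr":[0,0,0]},
    {"travel":[0.55,-1,0],"dr":[0,0,0]},
    {"travel":[0.55,-1,0],"dr":[0,0,0]},
    {"travel":[0.55,-1,0],"dr":[0,0,0]},
    {"travel":[0.55,-1,0],"dr":[0,0,0]},
    {"travel":[0.55,-1,0],"dr":[0,0,0]}
  ]
}}

```text
time_s: 19.65
ee_pos: [0.4737, -0.3428, 0.205]
tcp_rot: [0.0, 0.001, 1.0, -0.0]
contact_force: [-0.9, -0.6, 0.7]
finger_gap: 0.0681
gripper_force: 0.0
```

Call:
{"name": "arm_command", "arguments": {
  "moves": [
    {"travel":[0.55,-1,0],"dr":[0,0,0]},
    {"travel":[0,-0.6,0],"dr":[0,0,0]},
    {"travel":[0,0,0],"dr":[0,0,0]},
    {"travel":[0,0,0],"dr":[0,0,0]}
  ]
}}

```text
time_s: 20.05
ee_pos: [0.4635, -0.3735, 0.2042]
tcp_rot: [0.0, 0.001, 1.0, 0.0]
contact_force: [1.2, 0.2, 0.1]
finger_gap: 0.0686
gripper_force: 0.0
```

Run:
```python
from h import *
s=arm.sense(); print(s['ee_pos'],s['time_s'],s['finger_gap'])
p,im=snap('wrist','w8.png')
cv2.imwrite('pics/w8c.png',cv2.resize(im[60:340,160:480],None,fx=2,fy=2)[:,:,::-1])
```

```text
[ 0.46350908 -0.37345747  0.20424251] 20.05 0.06858995362817089
```

View pics/w8c.png

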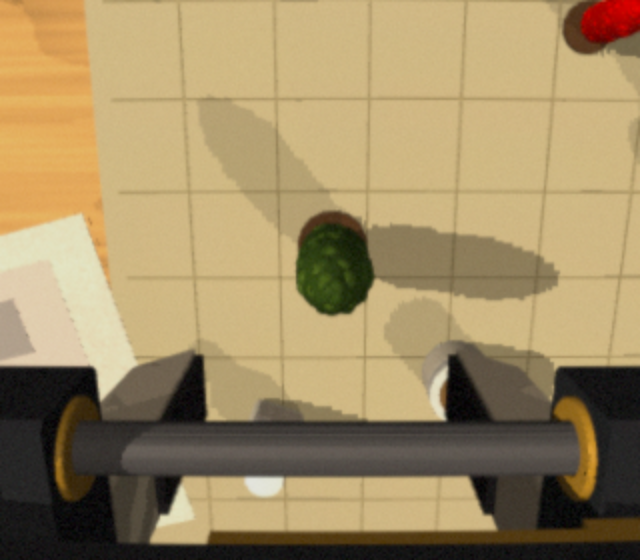

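The 100's foot is centred at u=326, with its near edge at row 165.5. The jars are farther forward and clear of the fingers.

Run:
```python
from h import *
p=arm.camera_params('wrist')
for u,v,z in [(326,165.5,.003),(383,250,.02)]: print(w(p,u,v,z).round(4))
```

```text
[ 0.4399 -0.3672  0.003 ]
[ 0.5353 -0.3011  0.02  ]
```

Call:
{"name": "arm_command", "arguments": {
  "moves": [
    {"travel":[0.18,0.22,0.4],"dr":[0,0,0]},
    {"travel":[0,0,1],"dr":[0,0,0]},
    {"travel":[0,0,1],"dr":[0,0,0]},
    {"travel":[0,0,1],"dr":[0,0,0]},
    {"travel":[0,0,1],"dr":[0,0,0]},
    {"travel":[0,0,1],"dr":[0,0,0]},
    {"travel":[0,0,1],"dr":[0,0,0]},
    {"travel":[0,0,1],"dr":[0,0,0]}
  ]
}}

```text
time_s: 20.9
ee_pos: [0.4594, -0.3681, 0.0549]
tcp_rot: [-0.0, 0.0, 1.0, 0.0]
contact_force: [0.2, -0.7, 0.8]
finger_gap: 0.0688
gripper_force: 0.0
```

Call:
{"name": "arm_command", "arguments": {
  "moves": [
    {"travel":[0,0,0],"dr":[0,0,0]},
    {"travel":[0,0,0],"dr":[0,0,0]},
    {"travel":[0,0,0],"dr":[0,0,0]},
    {"travel":[0,0,0],"dr":[0,0,0]},
    {"travel":[0,0,0],"dr":[0,0,0]},
    {"travel":[0,0,0],"dr":[0,0,0]}
  ],
  "gripper": 0.2
}}

```text
time_s: 21.5
ee_pos: [0.4599, -0.3698, 0.0571]
tcp_rot: [0.001, 0.001, 1.0, -0.001]
contact_force: [0.0, 1.3, 4.6]
finger_gap: 0.0352
gripper_force: 30.0
```

Call:
{"name": "arm_command", "arguments": {
  "moves": [
    {"travel":[0,0,-0.5],"dr":[0,0,0]},
    {"travel":[0,0,-1],"dr":[0,0,0]},
    {"travel":[0,0,-1],"dr":[0,0,0]},
    {"travel":[0,0,-1],"dr":[0,0,0]},
    {"travel":[0,0,-1],"dr":[0,0,0]},
    {"travel":[0,0,-1],"dr":[0,0,0]},
    {"travel":[0,1,-1],"dr":[0,0,0]},
    {"travel":[-0.2,1,-0.7],"dr":[0,0,0]}
  ]
}}

```text
time_s: 22.3
ee_pos: [0.4632, -0.3296, 0.2019]
tcp_rot: [0.0, 0.002, 1.0, -0.0]
contact_force: [0.0, 0.4, -1.2]
finger_gap: 0.0354
gripper_force: 30.0
```

Call:
{"name": "arm_command", "arguments": {
  "moves": [
    {"travel":[-0.2,1,0],"dr":[0,0,0]},
    {"travel":[-0.2,1,0],"dr":[0,0,0]},
    {"travel":[-0.2,1,0],"dr":[0,0,0]},
    {"travel":[-0.2,1,0],"dr":[0,0,0]},
    {"travel":[-0.2,1,0],"dr":[0,0,0]},
    {"travel":[-0.2,1,0],"dr":[0,0,0]},
    {"travel":[-0.2,1,0],"dr":[0,0,0]},
    {"travel":[-0.2,1,0],"dr":[0,0,0]}
  ]
}}

```text
time_s: 23.1
ee_pos: [0.4958, -0.1688, 0.2007]
tcp_rot: [0.0, 0.001, 1.0, -0.0]
contact_force: [0.9, -0.3, -1.1]
finger_gap: 0.0355
gripper_force: 30.0
```

Call:
{"name": "arm_command", "arguments": {
  "moves": [
    {"travel":[-0.2,1,0],"dr":[0,0,0]},
    {"travel":[-0.2,1,0],"dr":[0,0,0]},
    {"travel":[-0.2,1,0],"dr":[0,0,0]},
    {"travel":[-0.2,1,0],"dr":[0,0,0]},
    {"travel":[-0.2,1,0],"dr":[0,0,0]},
    {"travel":[-0.2,1,0],"dr":[0,0,0]},
    {"travel":[-0.2,1,0],"dr":[0,0,0]},
    {"travel":[-0.2,1,0],"dr":[0,0,0]}
  ]
}}

```text
time_s: 23.9
ee_pos: [0.5281, -0.0089, 0.2007]
tcp_rot: [0.0, 0.001, 1.0, -0.0]
contact_force: [0.1, -0.4, -0.7]
finger_gap: 0.0352
gripper_force: 30.0
```

Call:
{"name": "arm_command", "arguments": {
  "moves": [
    {"travel":[0,1,0.5],"dr":[0,0,0]},
    {"travel":[0,0.45,1],"dr":[0,0,0]},
    {"travel":[0,0,1],"dr":[0,0,0]},
    {"travel":[0,0,0],"dr":[0,0,0]},
    {"travel":[0,0,0],"dr":[0,0,0]}
  ]
}}

```text
time_s: 24.4
ee_pos: [0.5282, 0.0192, 0.1507]
tcp_rot: [-0.0, 0.001, 1.0, 0.0]
contact_force: [0.4, -0.6, -0.1]
finger_gap: 0.0353
gripper_force: 30.0
```

Run:
```python
from h import *
s=arm.sense(); print(s['ee_pos'],s['time_s'],s['finger_gap'])
p,im=snap('wrist','w9.png')
cv2.imwrite('pics/w9c.png',cv2.resize(im[60:340,200:460],None,fx=2.1,fy=2.1)[:,:,::-1])
```

```text
[0.52824914 0.01921674 0.15069656] 24.4 0.035343937374778395
```

View pics/w9c.png

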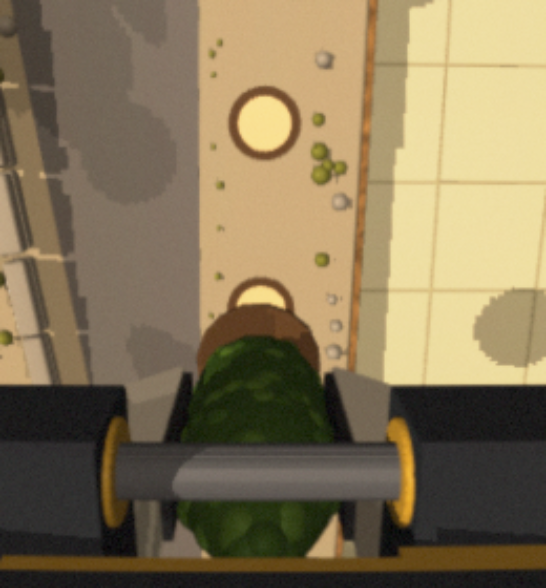

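Mark 3's near edge is at (324.3,191.9) and mark 4 is centred at (326,118.1). The held foot's near edge is at (323.1,204.8).

Run:
```python
from h import *
p=arm.camera_params('wrist')
for u,v,z in [(324.3,191.9,.016),(326,118.1,.016),(323.1,204.8,.0955),(323.1,230,.0955)]: print(w(p,u,v,z).round(4))
print(arm.sense()['ee_pos'])
```

```text
[0.5196 0.0226 0.016 ]
[0.4537 0.024  0.016 ]
[0.5089 0.0213 0.0955]
[0.5267 0.0213 0.0955]
[0.52869285 0.01905173 0.15121594]
```

Call:
{"name": "arm_command", "arguments": {
  "moves": [
    {"travel":[-0.27,0.04,1],"dr":[0,0,0]},
    {"travel":[0,0,1],"dr":[0,0,0]},
    {"travel":[0,0,0.8],"dr":[0,0,0]},
    {"travel":[0,0,0.5],"dr":[0,0,0]},
    {"travel":[0,0,0.25],"dr":[0,0,0]},
    {"travel":[0,0,0.1],"dr":[0,0,0]},
    {"travel":[0,0,0],"dr":[0,0,0]},
    {"travel":[0,0,0],"dr":[0,0,0]}
  ]
}}

```text
time_s: 25.25
ee_pos: [0.534, 0.0201, 0.0778]
tcp_rot: [0.001, 0.001, 1.0, -0.0]
contact_force: [-0.3, -0.1, -0.5]
finger_gap: 0.0354
gripper_force: 30.0
```

Call:
{"name": "arm_command", "arguments": {
  "moves": [
    {"travel":[0,0,0.05],"dr":[0,0,0]},
    {"travel":[0,0,0.05],"dr":[0,0,0]},
    {"travel":[0,0,0],"dr":[0,0,0]},
    {"travel":[0,0,0],"dr":[0,0,0]}
  ]
}}

```text
time_s: 25.65
ee_pos: [0.5336, 0.0202, 0.0751]
tcp_rot: [0.0, 0.001, 1.0, 0.0]
contact_force: [-0.6, 0.0, -0.9]
finger_gap: 0.0354
gripper_force: 30.0
```

Call:
{"name": "arm_command", "arguments": {
  "moves": [
    {"travel":[0,0,0.06],"dr":[0,0,0]},
    {"travel":[0,0,0],"dr":[0,0,0]},
    {"travel":[0,0,0],"dr":[0,0,0]}
  ]
}}

```text
time_s: 25.95
ee_pos: [0.5335, 0.0201, 0.0738]
tcp_rot: [-0.0, 0.001, 1.0, 0.0]
contact_force: [-0.2, -0.5, -0.7]
finger_gap: 0.0353
gripper_force: 30.0
```

Call:
{"name": "arm_command", "arguments": {
  "moves": [
    {"travel":[0,0,0.05],"dr":[0,0,0]},
    {"travel":[0,0,0],"dr":[0,0,0]},
    {"travel":[0,0,0],"dr":[0,0,0]}
  ]
}}

```text
time_s: 26.25
ee_pos: [0.5337, 0.0201, 0.0731]
tcp_rot: [0.0, 0.001, 1.0, 0.0]
contact_force: [0.0, -0.7, 1.5]
finger_gap: 0.0355
gripper_force: 30.0
```

Call:
{"name": "arm_command", "arguments": {
  "moves": [
    {"travel":[0,0,0.03],"dr":[0,0,0]},
    {"travel":[0,0,0],"dr":[0,0,0]},
    {"travel":[0,0,0],"dr":[0,0,0]}
  ]
}}

```text
time_s: 26.55
ee_pos: [0.5337, 0.0202, 0.073]
tcp_rot: [0.0, 0.001, 1.0, 0.0]
contact_force: [-1.7, -0.5, 7.3]
finger_gap: 0.035
gripper_force: 30.0
```

Call:
{"name": "arm_command", "arguments": {
  "moves": [
    {"travel":[0,0,-0.03],"dr":[0,0,0]},
    {"travel":[0,0,0],"dr":[0,0,0]},
    {"travel":[0,0,0],"dr":[0,0,0]},
    {"travel":[0,0,0],"dr":[0,0,0]},
    {"travel":[0,0,0],"dr":[0,0,0]}
  ],
  "gripper": 0.75
}}

```text
time_s: 27.05
ee_pos: [0.5335, 0.0201, 0.0728]
tcp_rot: [-0.0, 0.001, 1.0, 0.0]
contact_force: [0.7, -0.2, -0.2]
finger_gap: 0.0677
gripper_force: 0.0
```

Call:
{"name": "arm_command", "arguments": {
  "moves": [
    {"travel":[0,0,-0.5],"dr":[0,0,0]},
    {"travel":[0,0,-1],"dr":[0,0,0]},
    {"travel":[0,0,-1],"dr":[0,0,0]},
    {"travel":[0,0,-1],"dr":[0,0,0]},
    {"travel":[0,0,-1],"dr":[0,0,0]},
    {"travel":[0,0,-1],"dr":[0,0,0]},
    {"travel":[0,1,-1],"dr":[0,0,0]},
    {"travel":[0,1,-1],"dr":[0,0,0]}
  ],
  "gripper": 0.85
}}

```text
time_s: 27.85
ee_pos: [0.5335, 0.0602, 0.2246]
tcp_rot: [0.0, 0.002, 1.0, 0.0]
contact_force: [0.6, 0.0, -0.2]
finger_gap: 0.0785
gripper_force: 0.0
```

Call:
{"name": "arm_command", "arguments": {
  "moves": [
    {"travel":[0,1,0],"dr":[0,0,0]},
    {"travel":[0,1,0],"dr":[0,0,0]},
    {"travel":[0,1,0],"dr":[0,0,0]},
    {"travel":[0,1,0],"dr":[0,0,0]},
    {"travel":[0,1,0],"dr":[0,0,0]},
    {"travel":[0,1,0],"dr":[0,0,0]},
    {"travel":[0,1,0],"dr":[0,0,0]},
    {"travel":[0,1,0],"dr":[0,0,0]}
  ]
}}

```text
time_s: 28.65
ee_pos: [0.5338, 0.221, 0.2237]
tcp_rot: [0.0, 0.001, 1.0, 0.0]
contact_force: [0.1, -0.0, 0.0]
finger_gap: 0.0781
gripper_force: 0.0
```

Call:
{"name": "arm_command", "arguments": {
  "moves": [
    {"travel":[0,1,0],"dr":[0,0,0]},
    {"travel":[0,1,0],"dr":[0,0,0]},
    {"travel":[0,1,0],"dr":[0,0,0]},
    {"travel":[0,0.5,0],"dr":[0,0,0]},
    {"travel":[0,0,0],"dr":[0,0,0]},
    {"travel":[0,0,0],"dr":[0,0,0]}
  ]
}}

```text
time_s: 29.25
ee_pos: [0.534, 0.2896, 0.2231]
tcp_rot: [0.0, 0.001, 1.0, -0.0]
contact_force: [-0.6, -0.2, -0.7]
finger_gap: 0.0779
gripper_force: 0.0
```

Run:
```python
from h import *
s=arm.sense(); print(s['ee_pos'],s['time_s'],s['finger_gap'])
p,im=snap('wrist','w10.png')
cv2.imwrite('pics/w10c.png',cv2.resize(im[60:340,160:480],None,fx=2,fy=2)[:,:,::-1])
```

```text
[0.53402125 0.28964286 0.2230867 ] 29.25 0.07789848788336903
```

View pics/w10c.png

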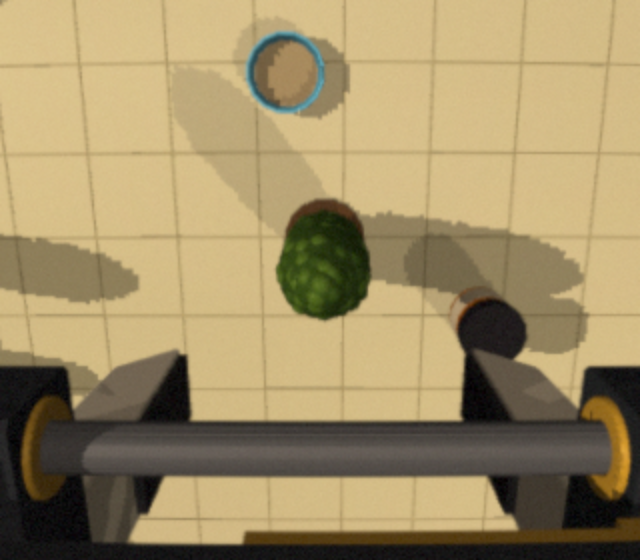

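The 120's foot is centred at u=322, with its near edge at row 159. A black-lidded jar stands nearby, with its lid centred at about (405,223) in the full image.

Run:
```python
from h import *
p=arm.camera_params('wrist')
for u,v,z in [(322,159,.003),(405,223,.03),(405,223,.045),(395,210,.0)]: print(w(p,u,v,z).round(4))
```

```text
[0.5055 0.2906 0.003 ]
[0.5759 0.3867 0.03  ]
[0.5706 0.3824 0.045 ]
[0.5694 0.3815 0.    ]
```

Call:
{"name": "arm_command", "arguments": {
  "moves": [
    {"travel":[0.22,-0.05,0.7],"dr":[0,0,0]},
    {"travel":[0,0,1],"dr":[0,0,0]},
    {"travel":[0,0,1],"dr":[0,0,0]},
    {"travel":[0,0,1],"dr":[0,0,0]},
    {"travel":[0,0,1],"dr":[0,0,0]},
    {"travel":[0,0,1],"dr":[0,0,0]},
    {"travel":[0,0,1],"dr":[0,0,0]},
    {"travel":[0,0,1],"dr":[0,0,0]}
  ]
}}

```text
time_s: 30.1
ee_pos: [0.5299, 0.2881, 0.0684]
tcp_rot: [0.0, 0.001, 1.0, -0.0]
contact_force: [0.0, -0.3, -0.2]
finger_gap: 0.0777
gripper_force: 0.0
```

Call:
{"name": "arm_command", "arguments": {
  "moves": [
    {"travel":[0,0,0],"dr":[0,0,0]},
    {"travel":[0,0,0],"dr":[0,0,0]},
    {"travel":[0,0,0],"dr":[0,0,0]},
    {"travel":[0,0,0],"dr":[0,0,0]},
    {"travel":[0,0,0],"dr":[0,0,0]},
    {"travel":[0,0,0],"dr":[0,0,0]}
  ],
  "gripper": 0.3
}}

```text
time_s: 30.7
ee_pos: [0.5301, 0.2893, 0.0699]
tcp_rot: [0.001, 0.001, 1.0, 0.0]
contact_force: [0.3, -1.2, 3.8]
finger_gap: 0.0438
gripper_force: 30.0
```

Call:
{"name": "arm_command", "arguments": {
  "moves": [
    {"travel":[0,0,-0.5],"dr":[0,0,0]},
    {"travel":[0,0,-1],"dr":[0,0,0]},
    {"travel":[0,0,-1],"dr":[0,0,0]},
    {"travel":[0,0,-1],"dr":[0,0,0]},
    {"travel":[0,0,-1],"dr":[0,0,0]},
    {"travel":[0,0,-1],"dr":[0,0,0]},
    {"travel":[0.4,-1,-1],"dr":[0,0,0]},
    {"travel":[0.4,-1,-0.7],"dr":[0,0,0]}
  ]
}}

```text
time_s: 31.5
ee_pos: [0.5135, 0.2491, 0.2147]
tcp_rot: [0.001, 0.0, 1.0, 0.0]
contact_force: [0.9, -0.5, -0.9]
finger_gap: 0.0436
gripper_force: 30.0
```

Call:
{"name": "arm_command", "arguments": {
  "moves": [
    {"travel":[0.4,-1,0],"dr":[0,0,0]},
    {"travel":[0.4,-1,0],"dr":[0,0,0]},
    {"travel":[0.4,-1,0],"dr":[0,0,0]},
    {"travel":[0.4,-1,0],"dr":[0,0,0]},
    {"travel":[0.4,-1,0],"dr":[0,0,0]},
    {"travel":[0.4,-1,0],"dr":[0,0,0]},
    {"travel":[0.4,-1,0],"dr":[0,0,0]},
    {"travel":[0.4,-1,0],"dr":[0,0,0]}
  ]
}}

```text
time_s: 32.3
ee_pos: [0.4487, 0.0886, 0.2135]
tcp_rot: [0.0, 0.001, 1.0, 0.0]
contact_force: [-0.1, 0.5, -0.3]
finger_gap: 0.0432
gripper_force: 30.0
```

Call:
{"name": "arm_command", "arguments": {
  "moves": [
    {"travel":[0.2,-1,0],"dr":[0,0,0]},
    {"travel":[0,-1,0],"dr":[0,0,0]},
    {"travel":[0,-1,0],"dr":[0,0,0]},
    {"travel":[0,-0.4,1],"dr":[0,0,0]},
    {"travel":[0,0,1],"dr":[0,0,0]},
    {"travel":[0,0,0],"dr":[0,0,0]},
    {"travel":[0,0,0],"dr":[0,0,0]}
  ]
}}

```text
time_s: 33.0
ee_pos: [0.4452, 0.0214, 0.1735]
tcp_rot: [-0.0, 0.001, 1.0, 0.0]
contact_force: [0.4, -0.5, -1.2]
finger_gap: 0.0433
gripper_force: 30.0
```

Run:
```python
from h import *
s=arm.sense(); print(s['ee_pos'],s['time_s'],s['finger_gap'])
p,im=snap('wrist','w11.png')
cv2.imwrite('pics/w11c.png',cv2.resize(im[60:340,200:460],None,fx=2.1,fy=2.1)[:,:,::-1])
```

```text
[0.44517371 0.02140339 0.17348104] 33.0 0.043336234826358046
```

View pics/w11c.png

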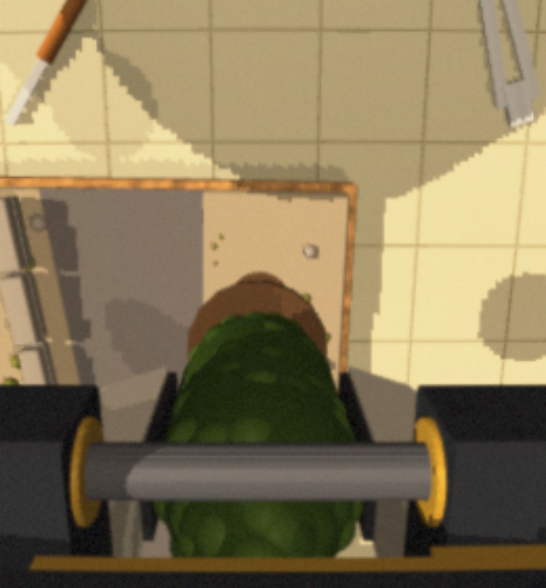

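Mark 4's near rim just shows at (324,189). The held foot's near edge is at (323,191.4).

Run:
```python
from h import *
p=arm.camera_params('wrist')
for u,v,z in [(324,189,.016),(322.9,191.4,.1045)]: print(w(p,u,v,z).round(4))
print(arm.sense()['ee_pos'])
```

```text
[0.439  0.0248 0.016 ]
[0.42   0.0236 0.1045]
[0.44560184 0.02142746 0.17389775]
```

Call:
{"name": "arm_command", "arguments": {
  "moves": [
    {"travel":[-0.48,0,1],"dr":[0,0,0]},
    {"travel":[0,0,1],"dr":[0,0,0]},
    {"travel":[0,0,1],"dr":[0,0,0]},
    {"travel":[0,0,0.6],"dr":[0,0,0]},
    {"travel":[0,0,0.35],"dr":[0,0,0]},
    {"travel":[0,0,0.15],"dr":[0,0,0]},
    {"travel":[0,0,0],"dr":[0,0,0]},
    {"travel":[0,0,0],"dr":[0,0,0]}
  ]
}}

```text
time_s: 33.85
ee_pos: [0.4553, 0.0213, 0.0916]
tcp_rot: [0.001, 0.001, 1.0, -0.0]
contact_force: [0.0, 0.1, -1.3]
finger_gap: 0.0437
gripper_force: 30.0
```

Call:
{"name": "arm_command", "arguments": {
  "moves": [
    {"travel":[0,0,0.06],"dr":[0,0,0]},
    {"travel":[0,0,0.05],"dr":[0,0,0]},
    {"travel":[0,0,0],"dr":[0,0,0]},
    {"travel":[0,0,0],"dr":[0,0,0]}
  ]
}}

```text
time_s: 34.25
ee_pos: [0.4548, 0.0213, 0.0888]
tcp_rot: [0.0, 0.001, 1.0, 0.0]
contact_force: [0.6, 0.3, -0.7]
finger_gap: 0.0431
gripper_force: 30.0
```

Call:
{"name": "arm_command", "arguments": {
  "moves": [
    {"travel":[0,0,0.08],"dr":[0,0,0]},
    {"travel":[0,0,0],"dr":[0,0,0]},
    {"travel":[0,0,0],"dr":[0,0,0]}
  ]
}}

```text
time_s: 34.55
ee_pos: [0.4547, 0.0213, 0.087]
tcp_rot: [-0.0, 0.001, 1.0, 0.0]
contact_force: [-0.3, 0.1, -0.8]
finger_gap: 0.0437
gripper_force: 30.0
```

Call:
{"name": "arm_command", "arguments": {
  "moves": [
    {"travel":[0,0,0.05],"dr":[0,0,0]},
    {"travel":[0,0,0],"dr":[0,0,0]},
    {"travel":[0,0,0],"dr":[0,0,0]}
  ]
}}

```text
time_s: 34.85
ee_pos: [0.4547, 0.0213, 0.0861]
tcp_rot: [-0.0, 0.001, 1.0, 0.0]
contact_force: [-0.2, 0.0, -0.8]
finger_gap: 0.0437
gripper_force: 30.0
```

Call:
{"name": "arm_command", "arguments": {
  "moves": [
    {"travel":[0,0,0.04],"dr":[0,0,0]},
    {"travel":[0,0,0],"dr":[0,0,0]},
    {"travel":[0,0,0],"dr":[0,0,0]}
  ]
}}

```text
time_s: 35.15
ee_pos: [0.4549, 0.0212, 0.0859]
tcp_rot: [0.0, 0.001, 1.0, -0.0]
contact_force: [-1.1, -0.9, 5.9]
finger_gap: 0.0436
gripper_force: 30.0
```

Call:
{"name": "arm_command", "arguments": {
  "moves": [
    {"travel":[0,0,0.03],"dr":[0,0,0]},
    {"travel":[0,0,0],"dr":[0,0,0]},
    {"travel":[0,0,0],"dr":[0,0,0]}
  ]
}}

```text
time_s: 35.45
ee_pos: [0.455, 0.0212, 0.0858]
tcp_rot: [0.001, 0.001, 1.0, -0.0]
contact_force: [-4.0, 0.6, 11.9]
finger_gap: 0.0435
gripper_force: 30.0
```

Call:
{"name": "arm_command", "arguments": {
  "moves": [
    {"travel":[0,0,-0.06],"dr":[0,0,0]},
    {"travel":[0,0,0],"dr":[0,0,0]},
    {"travel":[0,0,0],"dr":[0,0,0]},
    {"travel":[0,0,0],"dr":[0,0,0]},
    {"travel":[0,0,0],"dr":[0,0,0]}
  ],
  "gripper": 0.85
}}

```text
time_s: 35.95
ee_pos: [0.4547, 0.0213, 0.0858]
tcp_rot: [-0.0, 0.001, 1.0, 0.0]
contact_force: [0.5, -0.2, -0.8]
finger_gap: 0.0766
gripper_force: 0.0
```

Call:
{"name": "arm_command", "arguments": {
  "moves": [
    {"travel":[0,0,-0.5],"dr":[0,0,0]},
    {"travel":[0,0,-1],"dr":[0,0,0]},
    {"travel":[0,0,-1],"dr":[0,0,0]},
    {"travel":[0,0,-1],"dr":[0,0,0]},
    {"travel":[0,0,-1],"dr":[0,0,0]},
    {"travel":[0,0,-1],"dr":[0,0,0]},
    {"travel":[0,0,-1],"dr":[0,0,0]},
    {"travel":[0,1,-0.5],"dr":[0,0,0]}
  ]
}}

```text
time_s: 36.75
ee_pos: [0.4556, 0.0402, 0.2284]
tcp_rot: [0.002, 0.002, 1.0, -0.0]
contact_force: [0.4, 0.4, 0.2]
finger_gap: 0.0783
gripper_force: 0.0
```

Call:
{"name": "arm_command", "arguments": {
  "moves": [
    {"travel":[0,1,0],"dr":[0,0,0]},
    {"travel":[0,1,0],"dr":[0,0,0]},
    {"travel":[0,1,0],"dr":[0,0,0]},
    {"travel":[0,1,0],"dr":[0,0,0]},
    {"travel":[0,1,0],"dr":[0,0,0]},
    {"travel":[0,1,0],"dr":[0,0,0]},
    {"travel":[0,1,0],"dr":[0,0,0]},
    {"travel":[0,1,0],"dr":[0,0,0]}
  ]
}}

```text
time_s: 37.55
ee_pos: [0.4549, 0.2021, 0.2266]
tcp_rot: [0.0, 0.001, 1.0, 0.0]
contact_force: [0.0, -0.2, 0.0]
finger_gap: 0.0779
gripper_force: 0.0
```

Call:
{"name": "arm_command", "arguments": {
  "moves": [
    {"travel":[0,1,0],"dr":[0,0,0]},
    {"travel":[0,1,0],"dr":[0,0,0]},
    {"travel":[0,1,0],"dr":[0,0,0]},
    {"travel":[0,1,0],"dr":[0,0,0]},
    {"travel":[0,0,0],"dr":[0,0,0]},
    {"travel":[0,0,0],"dr":[0,0,0]}
  ]
}}

```text
time_s: 38.15
ee_pos: [0.455, 0.2811, 0.2262]
tcp_rot: [0.0, 0.0, 1.0, -0.0]
contact_force: [-0.4, -0.4, 0.3]
finger_gap: 0.0781
gripper_force: 0.0
```

Run:
```python
from m import *
print(arm.sense()['time_s'],arm.sense()['ee_pos'])
p,im=snap('top','top1.png')
def proj(P):
    T=np.linalg.inv(np.array(p['cam_to_world'])); c=T[:3,:3]@P+T[:3,3]; s=np.array([c[0],-c[1]])/-c[2]
    s=s*(1+p['k1']*s@s); return s*p['fx']+[p['cx'],p['cy']]
for h,r,a,b,M in [(.06,.01,.019,.042,(.6695,.0156)),(.08,.014,.026,.056,(.6058,.0169)),(.1,.018,.032,.07,(.5342,.0187)),(.12,.022,.038,.084,(.4538,.0201))]:
    pts=[proj(np.array([M[0]+rr*np.cos(t),M[1]+rr*np.sin(t),.016+z])) for t in np.arange(0,6.3,.3) for z,rr in [(a,r),(b,r),(h,r*.15)]]
    hull=cv2.convexHull(np.float32(pts)); print('expect',np.ravel(cv2.boundingRect(hull)),'foot',proj(np.array([*M,.016])).round(1))
for b in blobs(im,(35,80,10),(85,255,140),25):
    if 290<b[1][0]<340 and 110<b[1][1]<270: print(b)
p,im=snap('scene','scene1.png')
for b in blobs(im,(35,80,10),(85,255,140),25):
    if 230<b[1][0]<370 and 140<b[1][1]<290: print('scene',b)
```

```text
38.15 [0.45500723 0.28114081 0.22620632]
expect [306 133   9  12] foot [311.  143.4]
expect [303 155  14  17] foot [310.4 168.9]
expect [300 183  18  21] foot [309.6 198.4]
expect [296 217  23  24] foot [308.9 232.6]
([307, 134, 8, 11, 68], [310.8, 138.7])
([304, 156, 13, 16, 141], [310.3, 163.3])
([301, 185, 17, 19, 233], [308.9, 193.8])
([298, 219, 21, 22, 342], [308.3, 228.7])
scene ([313, 151, 32, 80, 1190], [329.2, 188.9])
scene ([308, 232, 9, 20, 143], [311.5, 241.6])
```

All four trees match their expected upright outlines to about 1 px, so I'm handing in.

```bash
python3 -c "
from workcell import arm
print(arm.close_job())"
```

```text
the job is handed in; nothing more can be done
None
```

All four poplars stand upright on their marks, tallest at the wide end of the road down to smallest at the narrow end, each within about 2 mm of centre by the top-camera check; the job is handed in (about 38 s used), but no verdict was returned.

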